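Lay the supply module down and dock it

TASK

The tall power supply module stands on end on the bench. Push it over towards the grey contact block so that it lies on its finned side with the black slotted cover facing up, then push it along the bench until its brass-contact end is flush against the block's face, no part of it beyond the block's ends. Only push it: do not pick it up or tip it any other way, leave everything else on the bench where it is, and finish clear of it.

Things in the scene. Friction and masses are not known exactly. Their poses are not given: they have to be found in the camera images.
- psu: the tall power supply module, a rigid box standing upright at first: 120 mm tall (its z), 70 wide (its y), 50 deep (its x), 0.3 to 0.65 kg evenly spread. Origin: centre of its underside as it stands. +x broad side (towards the block within 10 degrees): aluminium fins; -x side: black slotted cover; top end: five brass contacts. Lying on its fins its x points down and its z to the block
- psu_top (a point): the centre of the module's brass-contact end (120 mm along its z from its origin), the middle of the face that has to meet the block. Laid down, the module is 50 mm high and slides under a push of 1 to 8 N
- psu_heel (a point): the middle of the edge between the module's underside and its finned side. Pushed near its top on the cover, the module pivots on this edge, which stays on the bench; it passes its balance at 23 degrees and falls by itself, its 120 mm length then reaching from here towards the block
- block: the tester's fixed contact block: a grey bar 50 mm tall, 170 long (its y), 40 deep, a white housing behind it. Origin: at bench height in the middle of the flat face with brass pads. Its x points into the block, square to the face; the free bench is at negative x. The module starts 210 to 280 mm before the face, within 25 mm of its middle line; bystanders stay 85 mm clear of that line
- squat: a squat grey-and-black module, the same make as the tall one but only 50 x 55 x 55 mm. Bystander; origin at the centre of its underside
- spool: a grey plastic spool, 56 mm across, 45 mm tall, standing. Bystander; origin at the centre of its underside
- flux: a small amber jar with a black cap, 48 mm across, 60 mm tall. Bystander; origin at the centre of its underside
- tray: a low blue open parts tray, 90 x 60 x 25 mm. Bystander; origin at the centre of its underside
- ipa: a white plastic bottle with a blue cap, 60 mm across, 150 mm tall, at the far right of the bench. Bystander; origin at the centre of its underside
- driver: a screwdriver lying at the right of the bench. Bystander; origin on its underside
- tipcup: a dark steel cup, 60 mm across, 70 mm tall, at the far left. Bystander; origin at the centre of its underside
There are look-alikes about, which are no part of the job. What is shaped like the psu but green, pink or red is not meant.

How it is judged:
By the outcome, as a careful person would: the job done as asked, in the order asked, and still so for the second after the job is handed in, with the robot touching nothing.
It also fails if it takes over 45 s, if anything falls off the work surface, if the arm or the gripper's body presses on something with over 40 N, if the wrist force passes 120 N, or if a joint passes its speed limit or range.

ROBOT

A 6-joint arm with a two-finger parallel gripper is mounted at the origin on the work surface. World frame = base frame: x ahead of the robot, y to its left, z up, the work surface at z = 0. Lengths are in m, angles in rad, forces in N, time in s.
With the tool pointing down it reaches from about 0.375 to 0.925 m from the base axis. Payload 5.7 kg.
Tool frame: the origin (TCP) lies at the very end of the fingers, on their centre line; the grasp point (between the pads) lies 19 mm behind it (bot.grip_depth is the distance from the TCP to the grasp point, in m); x points along the fingers, z is the direction in which the jaws open and shut, and the axes are right-handed (so a half turn about x gives the same grasp; the last joint's range is limited). The gripper opens to 88 mm and grips with 3 to 60 N. Pads are 20 mm wide; open, the fingers measure 115 mm over their backs; the gripper's body (75 mm by 178 mm) begins 61 mm behind the grasp point.
Start: joints at [1.118, 0.359, 1.51, -0, 1.272, -0.115], TCP at [0.199, 0.566, 0.223] pointing down, gripper open.
Joint ranges: [-2.97, 2.97], [-1.01, 2.36], [0.21, 2.38], [-0.96, 4.11], [0.2, 2.71], [-2.98, 2.98]. Speed limits (rad/s): [2.39, 2.39, 3.14, 3.14, 3.14, 3.14].

INTERFACE

Orientations are given as a rotation vector (axis times angle).
In Python, from workcell import bot gives the robot as it stands.
- The arm moves only by the tool arm_command, never from a script. Its argument "targets" is a list that holds one entry, the list of rows, each a list of 7 numbers: the shift along the world's x, y, z scaled (see below), then the turn, a rotation vector about the world's x, y, z scaled (see below), then the opening, from 0 (shut) to 1 (fully open). A call has 1 to 8 rows; each row shifts and turns the commanded pose from where the row before left it; what a row does not reach is not made up. The controller multiplies each number of a shift by 75 mm and each number of a turn by pi rad. A row lasts 1/8 s, in which the tool goes at most 62.5 mm and 10.7 degrees, less where a joint would pass 70% of its speed; a pose out of reach is approached as far as the arm can. A call with a number of a shift or a turn outside -1 to 1 is refused whole. A call with a gripper value outside its range is refused whole. The fingers move at their own pace and stop on an object; "newtons" is the grip in N (left out, the last holds). Time passes only in rows, so rows that do not move let the fingers close. It gives the time, the measured TCP pose, the force and the opening at its end, in the units of the state.
- bot.observe(): the state, without advancing time (a new reading comes with each control period).
- bot.capture(name): name is "scene" or "top"; returns a dict with "pixels" (480x640x3 uint8, blue, green, red), "intrinsics" (3x3 intrinsics, pixels), "extrinsics" (4x4, takes a point from camera to world coordinates). Camera axes: x right, y down, z forward; pixel columns grow to the right and rows downward; lengths in m; the calibration is good to about 2 mm. A picture is of the moment at which its call begins. There is no depth.
- bot.hand_in(): hands the job in, once; it reports no verdict.
Trained networks look in a picture, given as the dict that the camera call returned (one of the last four; its "shot" number tells which), for a name from the list of things; names that differ only in an ending like _2 or _b are one class to them, and where a whole thing is asked for, a point or a joint stands for the part that bears it (a point fixed in the world has none). Each returns a list of dicts, best first, with "score" (0 to 1); they miss things now and then, are a little off and sometimes report something else, mostly with a low value. They report only what shows in the picture. A call takes as long as a camera call. They do not tell look-alikes from the thing itself.
- bot.regions_of(picture, query): "region" (480x640 bool, what is visible of it) and "at" ([column, row] in pixels, amid what is visible of it).
The state is a dict: "t": time; "qpos": joint angles; "joint_velocities": joint speeds; "effort": joint torques, N m; "position": TCP position; "tool_rot": TCP orientation; "wrist_force": force on the tool from outside, world axes, zero at the start; "moment": the same for the moment, N m; "gripper_width": finger opening in m.
Only numpy, scipy, OpenCV 4.12 (cv2) and the standard library are available. Lean on these libraries where they do the work, as an engineer would, in place of code of your own. Each camera call takes 0.05 s, during which the arm holds its last target. There are 200 camera calls.

## Working session

There is one attempt and no reset: what is moved stays moved. The work goes in short steps, Python scripts to look and compute and a tool call to move; the robot and the scene stay as the last step left them, time stands still between calls to the robot, and variables do not carry over. Pictures are saved under pics/ and viewed, about 8 in all and at most 12, crops included, and the job is handed in when it is done.

Besides the shell and the picture viewer there is one more tool, called after "Call:" by a JSON object that holds its "method" and its "body", one argument or row to a line. arm_command: Moves the arm, as the interface text tells. Its arguments: {"type":"object","properties":{"targets":{"type":"array","items":{"type":"array","items":{"type":"array","items":{"type":"number","minimum":-1,"maximum":1}}}},"newtons":{"type":"number"}},"required":["targets"]}

```bash
mkdir -p pics; cat > h.py <<'E'
import numpy as np, cv2
from workcell import bot
def proj(p,P):
    T=np.linalg.inv(p["extrinsics"]);c=(T[:3,:3]@np.atleast_2d(P).T).T+T[:3,3]
    q=(p["intrinsics"]@c.T).T;return q[:,:2]/q[:,2:]
def ray(p,uv,z):
    E=p["extrinsics"];d=E[:3,:3]@np.linalg.solve(p["intrinsics"],[uv[0],uv[1],1]);o=E[:3,3]
    return o+d*(z-o[2])/d[2]
E
python3 - <<'E'
from h import *
for n in ("scene","top"):
    p=bot.capture(n);cv2.imwrite(f"pics/{n}0.png",p["pixels"])
    print(n,p["extrinsics"].round(3).tolist(),p["intrinsics"].round(1).tolist())
    for q in ("psu","block"):
        for r in bot.regions_of(p,q):
            m=r["region"].astype(np.uint8);print(q,round(r["score"],2),np.round(r["at"]),cv2.boundingRect(m),m.sum(),np.round(ray(p,r["at"],0.05),3))
print(bot.observe())
E
```

```text
scene [[0.396, 0.691, -0.605, 1.091], [0.918, -0.311, 0.246, -0.214], [-0.018, -0.653, -0.757, 0.789], [0.0, 0.0, 0.0, 1.0]] [[446.3, 0.0, 324.4], [0.0, 446.3, 233.0], [0.0, 0.0, 1.0]]
psu 0.95 [244. 216.] (229, 192, 32, 58) 1285 [ 0.38  -0.122  0.05 ]
psu 0.75 [199. 256.] (174, 225, 49, 66) 1822 [ 0.453 -0.24   0.05 ]
psu 0.73 [185. 200.] (164, 175, 46, 56) 1458 [ 0.273 -0.233  0.05 ]
psu 0.72 [255. 278.] (230, 246, 45, 66) 1862 [ 0.554 -0.149  0.05 ]
top [[0.022, -0.996, 0.083, 0.448], [-1.0, -0.024, -0.021, 0.029], [0.023, -0.083, -0.996, 1.184], [0.0, 0.0, 0.0, 1.0]] [[485.7, 0.0, 326.0], [0.0, 485.7, 242.5], [0.0, 0.0, 1.0]]
psu 0.8 [434. 279.] (416, 259, 37, 37) 1004 [ 0.464 -0.249  0.05 ]
psu 0.68 [396. 234.] (381, 216, 31, 36) 880 [ 0.567 -0.158  0.05 ]
psu 0.61 [379. 301.] (366, 285, 27, 33) 730 [ 0.41  -0.121  0.05 ]
psu 0.58 [428. 344.] (409, 327, 38, 43) 1167 [ 0.313 -0.237  0.05 ]
block 0.83 [260. 257.] (228, 214, 74, 80) 4227 [0.506 0.157 0.05 ]
block 0.61 [480. 187.] (460, 168, 38, 32) 844 [ 0.684 -0.358  0.05 ]
{'t': 0.3, 'qpos': array([ 1.11791183e+00,  3.59042163e-01,  1.51071385e+00,  1.93216525e-05,
        1.27250449e+00, -1.15124649e-01]), 'joint_velocities': array([-0.00093743, -0.00231424, -0.00302257,  0.00043351, -0.00049646,
        0.00024677]), 'effort': array([ 4.49502204e-04, -5.14839756e+01, -2.70611537e+01,  6.73086173e-02,
        3.10221466e-02, -1.22982806e-04]), 'position': array([0.19873552, 0.56588167, 0.22235882]), 'tool_rot': array([-0.95721969,  1.35087932,  0.95671521]), 'wrist_force': array([-0.04028334, -0.23323368, -0.42218745]), 'moment': array([-0.02170763,  0.05299333, -0.06187878]), 'gripper_width': 0.08780829955943587}
```

View pics/scene0.png

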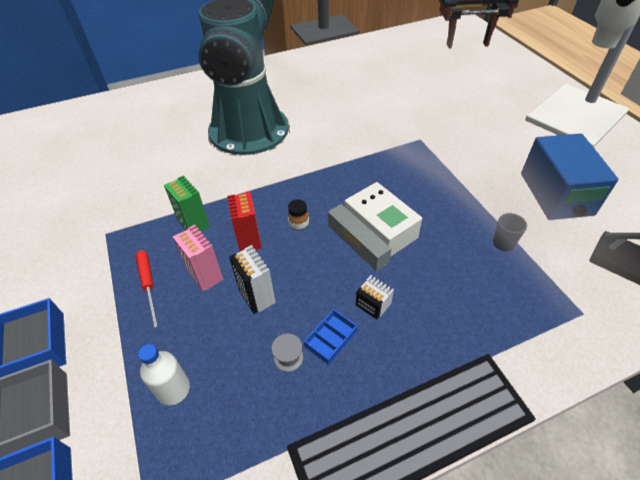

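View pics/top0.png

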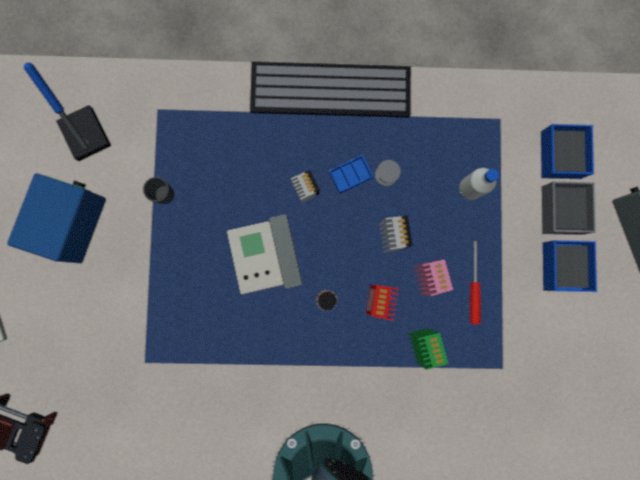

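The scene picture shows the silver and black psu at about (252,278), with the block's face at about (355,245). Red, pink and green look-alikes stand to its left. In the top picture the psu is at (396,233), and the block's grey bar runs from (280,217) to (293,287).

```bash
python3 - <<'E'
from h import *
a=cv2.imread("pics/scene0.png")[205:325,215:415];b=cv2.imread("pics/top0.png")[200:300,220:430]
a=cv2.resize(a,(600,360),interpolation=cv2.INTER_CUBIC)
b=cv2.resize(b,(798,380),interpolation=cv2.INTER_CUBIC)
cv2.imwrite("pics/ca.png",a);cv2.imwrite("pics/cb.png",b)
E
```

```text
(no output)
```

View pics/ca.png

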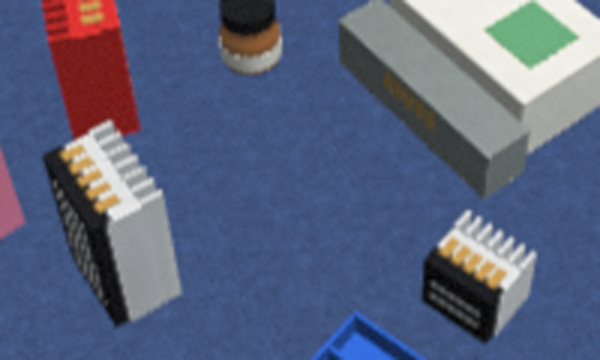

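View pics/cb.png

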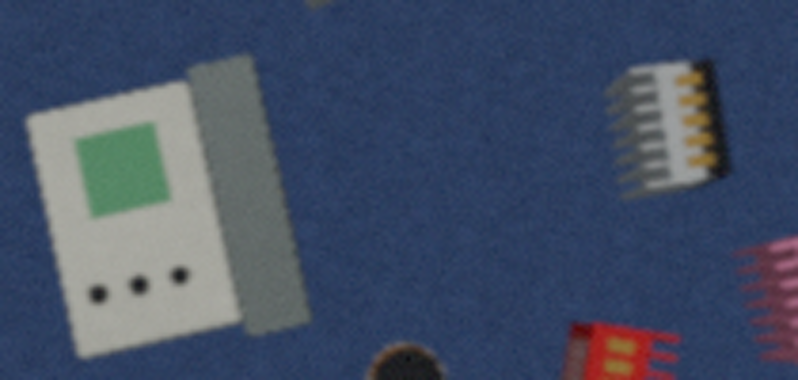

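```bash
cat >> h.py <<'E'
from scipy.optimize import least_squares
def fit(obs,g0):
    # obs: list of (cam, local pt, uv)
    def f(g):
        c,s=np.cos(g[2]),np.sin(g[2]);R=np.array([[c,-s,0],[s,c,0],[0,0,1]])
        return np.concatenate([(proj(p,R@np.array(l)+[g[0],g[1],0])[0]-uv) for p,l,uv in obs])
    r=least_squares(f,g0,loss="soft_l1");return r.x,r.fun.reshape(-1,2)
E
python3 - <<'E'
from h import *
S=bot.capture("scene");T=bot.capture("top")
t=lambda u,v:np.array([220+u/3.8,200+v/3.8]);s=lambda u,v:np.array([215+u/3,205+v/3])
a,b,h=.025,.035,.12
o=[(T,(-a,-b,h),t(712,60)),(T,(-a,b,h),t(729,175)),(S,(-a,b,h),s(45,155)),(S,(-a,-b,h),s(112,217)),(S,(-a,-b,0),s(122,325)),(S,(a,-b,0),s(182,293)),(S,(a,-b,h),s(162,192)),(S,(a,b,h),s(110,122))]
P,r=fit(o,[.56,-.15,1.57]);print("psu",P.round(4),np.degrees(P[2]));print(r.round(1).tolist())
o=[(T,(0,-.085,.05),t(252,55)),(T,(0,.085,.05),t(311,322)),(S,(0,.085,.05),s(340,20)),(S,(0,-.085,.05),s(487,160)),(S,(0,-.085,0),s(485,195))]
B,r=fit(o,[.5,.1,1.57]);print("block",B.round(4),np.degrees(B[2]));print(r.round(1).tolist())
c,sn=np.cos(B[2]),np.sin(B[2]);d=P[:2]-B[:2]
print("psu in block",d@[c,sn],d@[-sn,c],np.degrees(P[2]-B[2]))
for n in ("squat","spool","flux","tray"):
    for r in bot.regions_of(T,n)[:2]: print(n,round(r["score"],2),ray(T,r["at"],.04).round(3))
E
```

```text
psu [ 0.5642 -0.1537  1.7539] 100.48841565939821
[[-0.2, -1.0], [0.8, -0.2], [-0.7, -1.4], [-6.2, 3.0], [-0.5, 0.9], [0.9, -0.4], [1.2, -1.3], [0.9, -1.9]]
block [0.5259 0.0799 1.8155] 104.02023844939548
[[-0.2, -0.6], [-0.1, -0.0], [-0.5, -0.8], [0.4, -1.0], [-0.6, 1.5]]
psu in block -0.23594574816567992 0.019438688829718394 -3.531822789997253
squat 0.72 [0.687 0.065 0.04 ]
spool 0.77 [ 0.716 -0.139  0.04 ]
spool 0.47 [0.655 0.409 0.04 ]
flux 0.76 [ 0.414 -0.003  0.04 ]
flux 0.45 [ 0.706 -0.058  0.04 ]
tray 0.82 [ 0.702 -0.057  0.04 ]
```

```bash
cat >> h.py <<'E'
from scipy.spatial.transform import Rotation as Ro
B=np.array([.5259,.0799,1.8155]); P0=np.array([.5642,-.1537,1.7539])
def toB(p): 
    c,s=np.cos(B[2]),np.sin(B[2]);d=np.asarray(p)[...,:2]-B[:2];return np.stack([d@[c,s],d@[-s,c]],-1)
def state():
    o=bot.observe();R=Ro.from_rotvec(o["tool_rot"]).as_matrix()
    print("t",round(o["t"],2),"pos",o["position"].round(4),"toB",toB(o["position"]).round(4),"toolx",R[:,0].round(3),"jaw yaw",np.degrees(np.arctan2(R[1,2],R[0,2])).round(2),"F",o["wrist_force"].round(1),"w",round(o["gripper_width"],3),"q",o["qpos"].round(2))
    return o
E
python3 - <<'E'
from h import *
o=state()
T=bot.capture("top")
for r in bot.regions_of(T,"psu"):
    v,u=np.nonzero(r["region"]);q=toB(np.array([ray(T,(a,b),.12) for a,b in zip(u,v)]))
    print(np.round(r["at"]),q.min(0).round(3),q.max(0).round(3))
c,s=np.cos(P0[2]),np.sin(P0[2])
for k in (-.065,-.035,.015): print(k,P0[:2]+k*np.array([c,s]), (P0[:2]+k*np.array([c,s])-o["position"][:2])/.075)
E
```

```text
t 0.6 pos [0.1988 0.5661 0.2226] toB [0.5509 0.1996] toolx [-0. -0. -1.] jaw yaw 70.65 F [-0.4 -0.4  0.5] w 0.088 q [ 1.12  0.36  1.51 -0.    1.27 -0.12]
[382. 302.] [-0.201  0.119] [-0.123  0.201]
[397. 233.] [-0.262 -0.017] [-0.197  0.057]
[426. 346.] [-0.273  0.234] [-0.203  0.325]
-0.065 [ 0.57603535 -0.21761341] [  5.02953903 -10.44894231]
-0.035 [ 0.57057288 -0.18811492] [  4.95670614 -10.05562898]
0.015 [ 0.56146877 -0.13895075] [ 4.83531798 -9.40010678]
```

Call:
{"method": "arm_command", "body": {
  "targets": [
    [[0.314,-0.653,0,0,0,-0.0209,0.34],[0.314,-0.653,0,0,0,-0.0209,0.34],[0.314,-0.653,0,0,0,-0.0209,0.34],[0.314,-0.653,0,0,0,-0.0209,0.34],[0.314,-0.653,0,0,0,-0.0209,0.34],[0.314,-0.653,0,0,0,-0.0209,0.34],[0.314,-0.653,0,0,0,-0.0209,0.34],[0.314,-0.653,0,0,0,-0.0209,0.34]]
  ]
}}

```text
t: 1.7
position: [0.388, 0.1727, 0.223]
tool_rot: [-0.552, 1.498, 0.552]
wrist_force: [0.9, 0.2, 0.4]
gripper_width: 0.0298
```

Call:
{"method": "arm_command", "body": {
  "targets": [
    [[0.314,-0.653,0,0,0,-0.0209,0.34],[0.314,-0.653,0,0,0,-0.0209,0.34],[0.314,-0.653,0,0,0,-0.0209,0.34],[0.314,-0.653,0,0,0,-0.0209,0.34],[0.314,-0.653,0,0,0,-0.0209,0.34],[0.314,-0.653,0,0,0,-0.0209,0.34],[0.314,-0.653,0,0,0,-0.0209,0.34],[0.314,-0.653,0,0,0,-0.0209,0.34]]
  ]
}}

```text
t: 2.7
position: [0.5763, -0.2193, 0.2227]
tool_rot: [-0.141, 1.566, 0.141]
wrist_force: [-0.1, 0.6, -0.7]
gripper_width: 0.0298
```

Call:
{"method": "arm_command", "body": {
  "targets": [
    [[0,0,0,0,0,0,0.34],[0,0,0,0,0,0,0.34]]
  ]
}}

```text
t: 2.95
position: [0.575, -0.2171, 0.2222]
tool_rot: [-0.142, 1.567, 0.144]
wrist_force: [0.0, -0.5, -0.8]
gripper_width: 0.0297
```

```bash
python3 - <<'E'
from h import *
state()
S=bot.capture("scene");cv2.imwrite("pics/s1.png",cv2.resize(S["pixels"][150:350,130:420],None,fx=2,fy=2))
E
```

```text
t 2.95 pos [ 0.575  -0.2171  0.2222] toB [-0.3     0.0243] toolx [-0.001  0.001 -1.   ] jaw yaw 10.45 F [ 0.  -0.5 -0.8] w 0.03 q [-0.47  0.38  1.48  0.    1.29 -0.66]
```

View pics/s1.png

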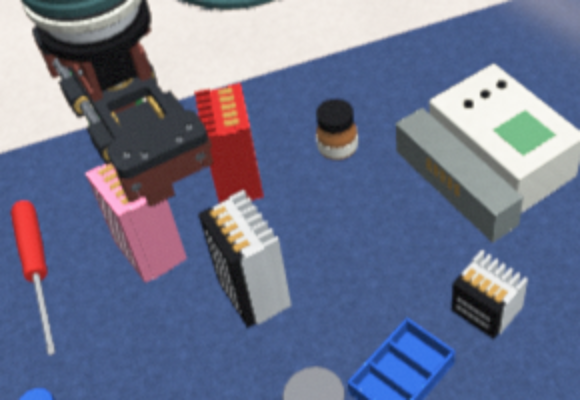

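The gripper is behind the psu's cover at crop (150,185), clear of the pink look-alike. The psu still stands. I'll descend and begin the push.

Call:
{"method": "arm_command", "body": {
  "targets": [
    [[0,0,-0.4,0,0,0,0.34],[0,0,-0.4,0,0,0,0.34],[0,0,-0.4,0,0,0,0.34],[0,0,-0.39,0,0,0,0.34],[0,0,0,0,0,0,0.34]]
  ]
}}

```text
t: 3.62
position: [0.5734, -0.2151, 0.1017]
tool_rot: [-0.142, 1.57, 0.147]
wrist_force: [-0.5, 0.5, 0.4]
gripper_width: 0.0296
```

Call:
{"method": "arm_command", "body": {
  "targets": [
    [[-0.018,0.098,0,0,0,0,0.34],[-0.018,0.098,0,0,0,0,0.34],[-0.018,0.098,0,0,0,0,0.34],[-0.018,0.098,0,0,0,0,0.34],[-0.018,0.098,0,0,0,0,0.34],[-0.018,0.098,0,0,0,0,0.34]]
  ]
}}

```text
t: 4.38
position: [0.5677, -0.1731, 0.1036]
tool_rot: [-0.143, 1.566, 0.143]
wrist_force: [-0.4, -0.8, 0.9]
gripper_width: 0.0296
```

```bash
python3 - <<'E'
from h import *
state()
S=bot.capture("scene");cv2.imwrite("pics/s2.png",cv2.resize(S["pixels"][180:330,180:320],None,fx=4,fy=4))
E
```

```text
t 4.38 pos [ 0.5677 -0.1731  0.1036] toB [-0.2556  0.0208] toolx [ 0. -0. -1.] jaw yaw 10.45 F [-0.4 -0.8  0.9] w 0.03 q [-0.41  0.48  1.65 -0.    1.01 -0.59]
```

View pics/s2.png

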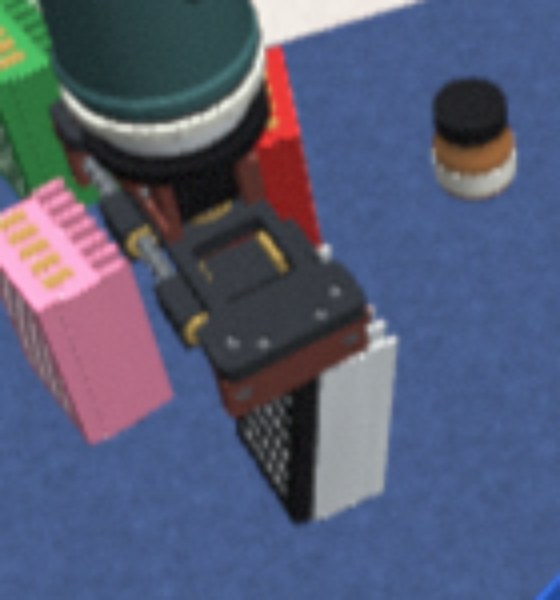

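The module starts to lean, with the fingers on its cover at crop (240,410). I'll keep pushing past the balance point.

Call:
{"method": "arm_command", "body": {
  "targets": [
    [[-0.016,0.088,0,0,0,0,0.34],[-0.016,0.088,0,0,0,0,0.34],[-0.016,0.088,0,0,0,0,0.34],[-0.016,0.088,0,0,0,0,0.34],[-0.016,0.088,0,0,0,0,0.34],[-0.01,0.05,0,0,0,0,0.34]]
  ]
}}

```text
t: 5.18
position: [0.5606, -0.1361, 0.1033]
tool_rot: [-0.143, 1.566, 0.144]
wrist_force: [0.1, -0.8, -0.6]
gripper_width: 0.0295
```

Call:
{"method": "arm_command", "body": {
  "targets": [
    [[0,0,0,0,0,0,0.34],[0,0,0,0,0,0,0.34],[0,0,0,0,0,0,0.34],[0,0,0,0,0,0,0.34]]
  ]
}}

```text
t: 5.68
position: [0.5608, -0.1369, 0.1034]
tool_rot: [-0.143, 1.566, 0.143]
wrist_force: [0.6, -0.7, -0.5]
gripper_width: 0.0299
```

```bash
python3 - <<'E'
from h import *
state()
S=bot.capture("scene");T=bot.capture("top")
a=cv2.resize(S["pixels"][180:330,180:380],None,fx=3,fy=3);b=cv2.resize(T["pixels"][200:300,250:430],None,fx=3.333,fy=3)
cv2.imwrite("pics/s3.png",a)
cv2.imwrite("pics/t3.png",b)
for r in bot.regions_of(T,"psu"): print(r["score"],np.round(r["at"]),toB(ray(T,r["at"],.05)))
E
```

```text
t 5.67 pos [ 0.5608 -0.1369  0.1034] toB [-0.2188  0.0186] toolx [-0. -0. -1.] jaw yaw 10.44 F [ 0.6 -0.7 -0.5] w 0.03 q [-0.36  0.46  1.69 -0.    1.   -0.54]
0.86 [429. 279.] [-0.29407785  0.13709593]
0.72 [354. 239.] [-0.14132146  0.0081821 ]
0.29 [351. 176.] [-0.1689652  -0.13969469]
```

View pics/s3.png

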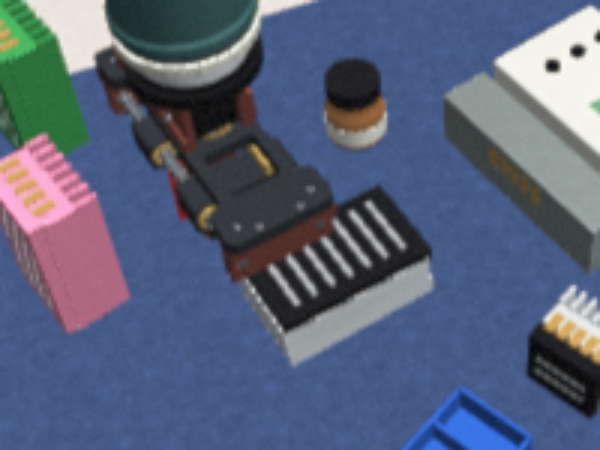

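The psu now lies cover up, with its heel's near corner at crop (285,328) and its contact end from (378,187) to (432,250). I'll back off and rise while I measure it.

```bash
python3 - <<'E'
from h import *
S=bot.capture("scene");s=lambda u,v:np.array([180+u/3,180+v/3]);b=.035
o=[(S,(0,-b,.05),s(285,328)),(S,(.12,-b,.05),s(432,250)),(S,(.12,b,.05),s(378,187)),(S,(0,-b,0),s(295,363)),(S,(.12,-b,0),s(432,286))]
H,r=fit(o,[.56,-.12,1.77]);print(H.round(4),toB(H),np.degrees(H[2]-B[2]));print(r.round(1).tolist())
print("front",toB(H[:2]+.12*np.array([np.cos(H[2]),np.sin(H[2])])))
E
```

```text
[ 0.5623 -0.1295  1.7679] [-0.21196908  0.01546348] -2.7262096084278262
[[-0.5, 0.4], [0.5, -1.8], [0.1, -1.9], [-1.3, 2.2], [1.0, 0.2]]
front [-0.0921049   0.00975588]
```

Call:
{"method": "arm_command", "body": {
  "targets": [
    [[0.02,-0.15,0,0,0,0,0.34],[0.02,-0.18,0,0,0,0,0.34],[0.02,-0.18,0,0,0,0,0.34],[0,0,0,0,0,0,0.34]]
  ]
}}

```text
t: 6.38
position: [0.5656, -0.1765, 0.1034]
tool_rot: [-0.142, 1.566, 0.142]
wrist_force: [0.3, -0.3, -0.3]
gripper_width: 0.0297
```

```bash
python3 - <<'E'
from h import *
o=state();T=bot.capture("top")
for r in bot.regions_of(T,"psu"):
    v,u=np.nonzero(r["region"]);q=toB(np.array([ray(T,(a,b),.12) for a,b in zip(u,v)]))
    print(np.round(r["at"]),q.min(0).round(3),q.max(0).round(3), q[q[:,0]>-.285].min(0).round(3))
c,s=np.cos(B[2]),np.sin(B[2]);t=B[:2]+[-.24*c,-.24*s]
print(t,(t-o["position"][:2])/.075, "push unit/75mm",c,s)
E
```

```text
t 6.38 pos [ 0.5656 -0.1765  0.1034] toB [-0.2584  0.0236] toolx [ 0. -0. -1.] jaw yaw 10.35 F [ 0.3 -0.3 -0.3] w 0.03 q [-0.42  0.48  1.65 -0.    1.01 -0.6 ]
[374. 296.] [-0.164  0.119] [-0.125  0.177] [-0.164  0.119]
[437. 279.] [-0.323  0.105] [-0.255  0.168] [-0.285  0.112]
[356. 243.] [-0.196 -0.019] [-0.084  0.055] [-0.196 -0.019]
[ 0.58404452 -0.1529502 ] [0.24551659 0.31459495] push unit/75mm -0.2422688364592773 0.9702091583162199
```

Call:
{"method": "arm_command", "body": {
  "targets": [
    [[0.125,0.155,0,0,0,0.01,0.45],[0.12,0.16,0,0,0,0.0104,0.45],[0,0,0,0,0,0,0.45],[0,0,-0.25,0,0,0,0.45],[0,0,-0.25,0,0,0,0.45],[0,0,-0.25,0,0,0,0.45],[0,0,-0.25,0,0,0,0.45],[0,0,0,0,0,0,0.45]]
  ]
}}

```text
t: 7.48
position: [0.5824, -0.1507, 0.0268]
tool_rot: [-0.193, 1.565, 0.195]
wrist_force: [0.2, -0.3, -0.7]
gripper_width: 0.0395
```

```bash
python3 - <<'E'
from h import *
state()
E
```

```text
t 7.47 pos [ 0.5824 -0.1507  0.0268] toB [-0.2374  0.0011] toolx [-0.003  0.001 -1.   ] jaw yaw 14.14 F [ 0.2 -0.3 -0.7] w 0.039 q [-0.37  0.59  1.68 -0.    0.87 -0.61]
```

Call:
{"method": "arm_command", "body": {
  "targets": [
    [[-0.03,0.121,0,0,0,0,0.45],[-0.03,0.121,0,0,0,0,0.45],[-0.03,0.121,0,0,0,0,0.45],[-0.03,0.121,0,0,0,0,0.45],[-0.03,0.121,0,0,0,0,0.45],[-0.03,0.121,0,0,0,0,0.45],[-0.03,0.121,0,0,0,0,0.45],[-0.03,0.121,0,0,0,0,0.45]]
  ]
}}

```text
t: 8.48
position: [0.5655, -0.0781, 0.0284]
tool_rot: [-0.194, 1.562, 0.194]
wrist_force: [-0.2, -3.7, 2.6]
gripper_width: 0.0394
```

```bash
python3 - <<'E'
from h import *
state()
S=bot.capture("scene");cv2.imwrite("pics/s4.png",cv2.resize(S["pixels"][180:330,180:380],None,fx=3,fy=3))
E
```

```text
t 8.47 pos [ 0.5655 -0.0781  0.0284] toB [-1.629e-01 -1.000e-04] toolx [-0. -0. -1.] jaw yaw 14.13 F [-0.2 -3.7  2.6] w 0.039 q [-0.26  0.56  1.76 -0.    0.83 -0.5 ]
```

View pics/s4.png

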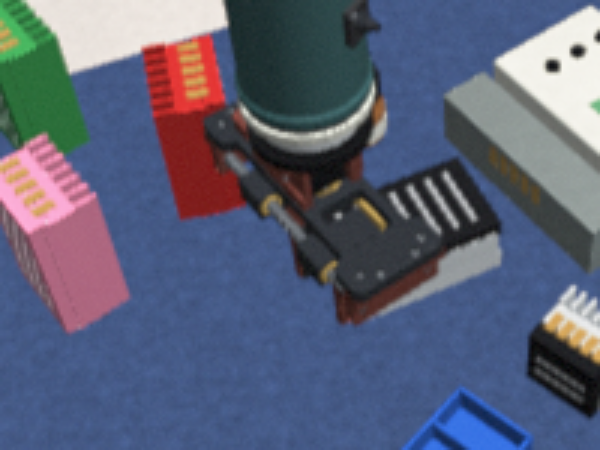

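The module slides ahead of the fingers. Its contact end at crop (460,160)–(500,232) stands about 30 mm before the block's face, and the red look-alike is untouched.

Call:
{"method": "arm_command", "body": {
  "targets": [
    [[-0.015,0.06,0,0,0,0,0.45],[-0.015,0.06,0,0,0,0,0.45],[-0.015,0.06,0,0,0,0,0.45],[-0.015,0.06,0,0,0,0,0.45],[-0.015,0.06,0,0,0,0,0.45],[-0.015,0.06,0,0,0,0,0.45]]
  ]
}}

```text
t: 9.28
position: [0.5586, -0.0513, 0.0282]
tool_rot: [-0.193, 1.563, 0.194]
wrist_force: [0.1, -0.9, -1.2]
gripper_width: 0.0398
```

Call:
{"method": "arm_command", "body": {
  "targets": [
    [[-0.0065,0.026,0,0,0,0,0.45],[0,0,0,0,0,0,0.45]]
  ]
}}

```text
t: 9.52
position: [0.5594, -0.0506, 0.0286]
tool_rot: [-0.196, 1.561, 0.193]
wrist_force: [1.9, -6.4, -2.3]
gripper_width: 0.0395
```

Call:
{"method": "arm_command", "body": {
  "targets": [
    [[-0.0065,0.026,0,0,0,0,0.45],[0,0,0,0,0,0,0.45]]
  ]
}}

```text
t: 9.78
position: [0.5604, -0.0501, 0.029]
tool_rot: [-0.198, 1.558, 0.191]
wrist_force: [2.9, -11.4, -0.8]
gripper_width: 0.0392
```

Call:
{"method": "arm_command", "body": {
  "targets": [
    [[-0.006,0.025,0,0,0,0,0.45],[0,0,0,0,0,0,0.45]]
  ]
}}

```text
t: 10.02
position: [0.5614, -0.0497, 0.0294]
tool_rot: [-0.201, 1.556, 0.19]
wrist_force: [3.6, -16.3, -1.3]
gripper_width: 0.0397
```

```bash
python3 - <<'E'
from h import *
state()
S=bot.capture("scene");cv2.imwrite("pics/s5.png",cv2.resize(S["pixels"][190:310,260:420],None,fx=5,fy=5,interpolation=cv2.INTER_CUBIC))
E
```

```text
t 10.03 pos [ 0.5614 -0.0497  0.0294] toB [-0.1343 -0.003 ] toolx [ 0.007 -0.006 -1.   ] jaw yaw 14.27 F [  3.6 -16.3  -1.3] w 0.04 q [-0.21  0.54  1.78 -0.01  0.81 -0.45]
```

View pics/s5.png

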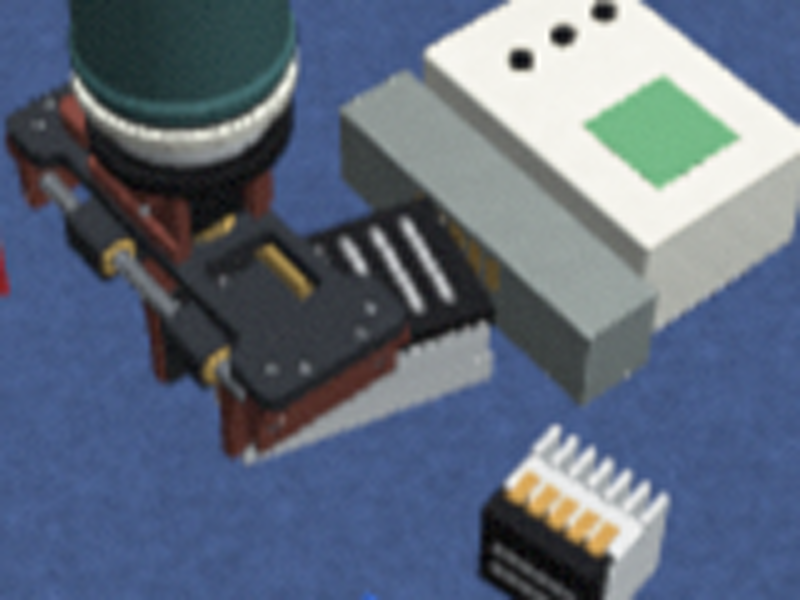

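```bash
python3 - <<'E'
from h import *
S=bot.capture("scene");s=lambda u,v:np.array([260+u/5,190+v/5]);b=.035
o=[(S,(.12,-b,.05),s(493,316)),(S,(.12,b,.05),s(428,197)),(S,(.12,-b,0),s(491,380)),(S,(0,-b,0),s(250,462))]
H,r=fit(o,[.56,-.04,1.6]);print(H.round(4),toB(H),np.degrees(H[2]-B[2]));print(r.round(1).tolist())
R=lambda l:H[:2]+np.array([[np.cos(H[2]),-np.sin(H[2])],[np.sin(H[2]),np.cos(H[2])]])@l
for l in ((0,-b),(0,b),(.12,-b),(.12,b)): print(l,toB(R(np.array(l))).round(4))
E
```

```text
[ 0.5413 -0.0474  1.5402] [-0.12721532  0.01585101] -15.775177121505571
[[0.6, -1.1], [0.4, -0.4], [0.1, 0.2], [-3.2, 1.1]]
(0, -0.035) [-0.1367 -0.0178]
(0, 0.035) [-0.1177  0.0495]
(0.12, -0.035) [-0.0213 -0.0505]
(0.12, 0.035) [-0.0022  0.0169]
```

The picture disagrees with a flush fit. The pads show through a wedge-shaped gap, the robot-side front corner touches, and the fit gives -16 degrees of yaw because one finger missed the module's edge. I'll back off and push at the other side of the heel to turn it square.

Call:
{"method": "arm_command", "body": {
  "targets": [
    [[0.05,-0.2,0,0,0,0,0],[0.053,-0.215,0,0,0,0,0],[0.16,0.04,0,0,0,0,0],[0.163,0.041,0,0,0,0,0],[0,0,0,0,0,0,0],[0,0,0,0,0,0,0]]
  ]
}}

```text
t: 10.88
position: [0.5891, -0.0703, 0.0282]
tool_rot: [-0.194, 1.563, 0.194]
wrist_force: [0.1, 0.2, -0.4]
gripper_width: 0.0004
```

```bash
python3 - <<'E'
from h import *
o=state()
E
```

```text
t 10.88 pos [ 0.5891 -0.0703  0.0282] toB [-0.1611 -0.0249] toolx [-0.001  0.    -1.   ] jaw yaw 14.17 F [ 0.1  0.2 -0.4] w 0.0 q [-0.24  0.58  1.7   0.    0.86 -0.48]
```

Call:
{"method": "arm_command", "body": {
  "targets": [
    [[-0.018,0.073,0,0,0,0,0],[-0.018,0.073,0,0,0,0,0],[-0.009,0.036,0,0,0,0,0],[-0.009,0.036,0,0,0,0,0],[-0.009,0.036,0,0,0,0,0],[0,0,0,0,0,0,0]]
  ]
}}

```text
t: 11.62
position: [0.587, -0.0533, 0.0289]
tool_rot: [-0.196, 1.558, 0.192]
wrist_force: [2.9, -4.4, -2.5]
gripper_width: 0.0005
```

Call:
{"method": "arm_command", "body": {
  "targets": [
    [[-0.009,0.036,0,0,0,0,0],[-0.009,0.036,0,0,0,0,0],[0,0,0,0,0,0,0]]
  ]
}}

```text
t: 12.0
position: [0.5904, -0.0509, 0.0303]
tool_rot: [-0.201, 1.55, 0.188]
wrist_force: [9.3, -14.2, -2.6]
gripper_width: 0.0004
```

```bash
python3 - <<'E'
from h import *
state()
S=bot.capture("scene");cv2.imwrite("pics/s6.png",cv2.resize(S["pixels"][190:310,260:420],None,fx=5,fy=5,interpolation=cv2.INTER_CUBIC))
E
```

```text
t 12.0 pos [ 0.5904 -0.0509  0.0303] toB [-0.1425 -0.0309] toolx [ 0.013 -0.007 -1.   ] jaw yaw 14.21 F [  9.3 -14.2  -2.6] w 0.0 q [-0.2   0.57  1.72 -0.01  0.84 -0.44]
```

View pics/s6.png

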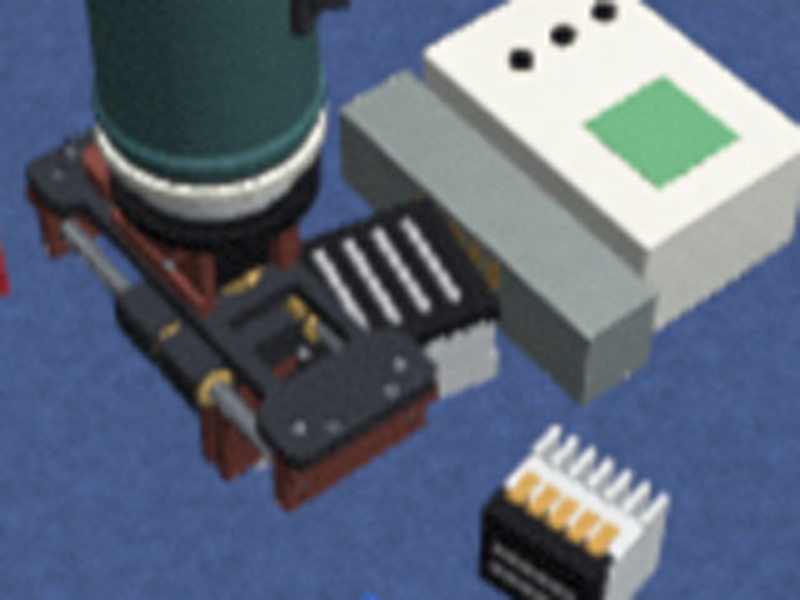

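Some of the turn is done: the pads still show at (485,265), but the slats are straighter. The heel has to swing away from the robot, so I'll follow it that way while pressing.

Call:
{"method": "arm_command", "body": {
  "targets": [
    [[0.06,0.03,0,0,0,0,0],[0.06,0.03,0,0,0,0,0],[0.06,0.03,0,0,0,0,0],[0.06,0.03,0,0,0,0,0],[0,0,0,0,0,0,0]]
  ]
}}

```text
t: 12.68
position: [0.6062, -0.0398, 0.0295]
tool_rot: [-0.197, 1.554, 0.19]
wrist_force: [6.2, -7.6, -1.6]
gripper_width: 0.0004
```

```bash
python3 - <<'E'
from h import *
state()
S=bot.capture("scene");cv2.imwrite("pics/s7.png",cv2.resize(S["pixels"][190:310,260:420],None,fx=5,fy=5,interpolation=cv2.INTER_CUBIC))
T=bot.capture("top")
E=[bot.regions_of(c,"psu") for c in (S,T)]
for r in E[1]:
    v,u=np.nonzero(r["region"]);q=toB(np.array([ray(T,(a,b),.05) for a,b in zip(u,v)]));print(q.min(0).round(3),q.max(0).round(3),cv2.minAreaRect(np.stack([u,v],1).astype(np.float32)))
E
```

```text
t 12.68 pos [ 0.6062 -0.0398  0.0295] toB [-0.1356 -0.0489] toolx [ 0.008 -0.004 -1.   ] jaw yaw 14.15 F [ 6.2 -7.6 -1.6] w 0.0 q [-0.18  0.59  1.68 -0.    0.87 -0.42]
[-0.11 -0.05] [-0.     0.025] ((316.39739990234375, 239.4803466796875), (30.39765167236328, 46.65379333496094), 82.40535736083984)
[-0.34   0.099] [-0.263  0.175] ((432.32305908203125, 277.6846008300781), (32.889671325683594, 31.837202072143555), 74.74488067626953)
[-0.287  0.245] [-0.216  0.337] ((427.5000305175781, 348.0000305175781), (40.503448486328125, 30.074417114257812), 75.96376037597656)
```

View pics/s7.png

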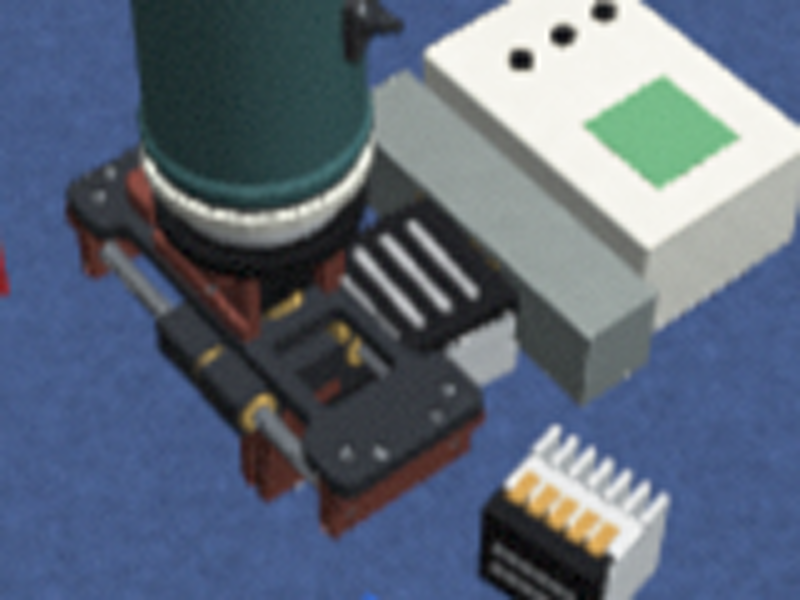

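The picture shows the module nearly square: slats (412,223)–(475,293) against block edge slope 0.93, with only a sliver of pad at (487,255). One more nudge, then I'll back away and measure numerically.

Call:
{"method": "arm_command", "body": {
  "targets": [
    [[0.047,0.032,0,0,0,0,0],[0.047,0.032,0,0,0,0,0],[0,0,0,0,0,0,0]]
  ]
}}

```text
t: 13.25
position: [0.6117, -0.034, 0.0292]
tool_rot: [-0.196, 1.557, 0.191]
wrist_force: [4.6, -5.0, -0.7]
gripper_width: 0.0006
```

Call:
{"method": "arm_command", "body": {
  "targets": [
    [[0.05,-0.2,0,0,0,0,0.34],[0.1,-0.4,0,0,0,0,0.34],[0.15,-0.5,0.4,0,0,0,0.34],[0.15,-0.5,0.4,0,0,0,0.34],[0,0,0,0,0,0,0.34],[0,0,0,0,0,0,0.34]]
  ]
}}

```text
t: 14.0
position: [0.6408, -0.1525, 0.0876]
tool_rot: [-0.192, 1.564, 0.194]
wrist_force: [-0.2, 0.4, -0.8]
gripper_width: 0.0296
```

```bash
cat > m.py <<'E'
from h import *
o=state();T=bot.capture("top");S=bot.capture("scene")
for p,n in ((T,"top"),(S,"scene")):
  for r in bot.regions_of(p,"psu"):
    v,u=np.nonzero(r["region"]);q=toB(np.array([ray(p,(a,b),.05) for a,b in zip(u,v)]))
    if abs(q[:,1].mean())<.08: print(n,round(r["score"],2),"B range",q.min(0).round(4),q.max(0).round(4),"rect",[np.round(x,4) for x in cv2.minAreaRect((q*1000).astype(np.float32))])
# model fit against the black cover's top face, z=.05: threshold dark in the scene/top picture warped to the block frame
c,s=np.cos(B[2]),np.sin(B[2])
for p,n in ((T,"top"),(S,"scene")):
  yy,xx=np.mgrid[-.09:.09:.0005,-.16:.03:.0005]
  W=np.stack([B[0]+c*xx-s*yy,B[1]+s*xx+c*yy,0*xx+.05],-1).reshape(-1,3)
  m=proj(p,W).astype(np.float32).reshape(xx.shape+(2,))
  w=cv2.remap(p["pixels"],m[...,0],m[...,1],cv2.INTER_LINEAR)
  cv2.imwrite(f"pics/w_{n}.png",cv2.resize(w,None,fx=1.05,fy=1.05))
  d=(w.max(2)<60).astype(np.uint8);d=cv2.morphologyEx(d,cv2.MORPH_CLOSE,np.ones((13,13)))
  k,l,st,_=cv2.connectedComponentsWithStats(d);i=1+st[1:,4].argmax()
  pts=np.argwhere(l==i)[:,::-1].astype(np.float32)*.5+[-160,-90]
  print(n,"cover rect mm",[np.round(x,1) for x in cv2.minAreaRect(pts.astype(np.float32))],pts.min(0),pts.max(0))
cv2.imwrite("pics/both.png",np.vstack([cv2.imread("pics/w_top.png"),cv2.imread("pics/w_scene.png")])[:600])
E
python3 m.py
```

```text
t 14.0 pos [ 0.6408 -0.1525  0.0876] toB [-0.2534 -0.0552] toolx [-0.002  0.001 -1.   ] jaw yaw 14.07 F [-0.2  0.4 -0.8] w 0.03 q [-0.34  0.58  1.51  0.    1.06 -0.58]
top 0.57 B range [-0.1183 -0.052 ] [0.0025 0.0245] rect [array([-58.0509, -13.8207]), array([120.9972,  75.7955]), np.float64(0.573)]
scene 0.64 B range [-0.1364 -0.0759] [-0.0008  0.0214] rect [array([-68.9358, -26.859 ]), array([135.8174,  96.383 ]), np.float64(0.7448)]
top cover rect mm [array([-58.6, -14.9]), array([115.1,  68.3]), np.float64(0.3)] [-116.  -49.] [-1.  19.5]
scene cover rect mm [array([-62.8, -16.5]), array([ 77. , 118.5]), np.float64(90.0)] [-122.  -55.] [-3.5 22. ]
```

Both cameras now put the module within about 0.6° of square, centred at about -15 mm along the block, with its end at the face. A last centred two-finger press will make it flush.

Call:
{"method": "arm_command", "body": {
  "targets": [
    [[-0.26,-0.065,0,0,0,0,0.34],[-0.257,-0.064,0,0,0,0,0.34],[0,0,-0.4,0,0,0,0.34],[0,0,-0.395,0,0,0,0.34],[-0.09,0.36,0,0,0,0,0.34],[-0.09,0.36,0,0,0,0,0.34],[-0.09,0.36,0,0,0,0,0.34],[-0.089,0.356,0,0,0,0,0.34]]
  ]
}}

```text
t: 15.2
position: [0.5756, -0.0519, 0.0295]
tool_rot: [-0.194, 1.562, 0.195]
wrist_force: [0.4, 0.4, -0.6]
gripper_width: 0.0301
```

Call:
{"method": "arm_command", "body": {
  "targets": [
    [[-0.01,0.039,0,0,0,0,0.34],[-0.01,0.039,0,0,0,0,0.34],[-0.01,0.039,0,0,0,0,0.34],[-0.01,0.039,0,0,0,0,0.34],[0,0,0,0,0,0,0.34]]
  ]
}}

```text
t: 15.82
position: [0.5739, -0.0435, 0.0288]
tool_rot: [-0.193, 1.562, 0.193]
wrist_force: [-0.4, -0.9, 0.4]
gripper_width: 0.0297
```

```bash
python3 -c "
from h import *
state()"
```

```text
t 15.82 pos [ 0.5739 -0.0435  0.0288] toB [-0.1313 -0.0167] toolx [ 0.001 -0.    -1.   ] jaw yaw 14.09 F [-0.4 -0.9  0.4] w 0.03 q [-0.2   0.56  1.75 -0.    0.84 -0.44]
```

Call:
{"method": "arm_command", "body": {
  "targets": [
    [[-0.0065,0.026,0,0,0,0,0.34],[-0.0065,0.026,0,0,0,0,0.34],[0,0,0,0,0,0,0.34]]
  ]
}}

```text
t: 16.2
position: [0.5744, -0.0431, 0.0291]
tool_rot: [-0.2, 1.56, 0.19]
wrist_force: [1.1, -16.0, -1.7]
gripper_width: 0.0301
```

Call:
{"method": "arm_command", "body": {
  "targets": [
    [[-0.0065,0.026,0,0,0,0,0.34],[0,0,0,0,0,0,0.34]]
  ]
}}

```text
t: 16.45
position: [0.5745, -0.043, 0.0293]
tool_rot: [-0.202, 1.559, 0.189]
wrist_force: [0.9, -22.3, -2.9]
gripper_width: 0.0299
```

```bash
python3 -c "
from h import *
state()"
```

```text
t 16.45 pos [ 0.5745 -0.043   0.0293] toB [-0.131  -0.0173] toolx [ 0.004 -0.008 -1.   ] jaw yaw 14.27 F [  0.9 -22.3  -2.9] w 0.03 q [-0.19  0.56  1.75 -0.01  0.83 -0.43]
```

The press stopped hard at 22 N with no further motion. I'll retreat and check.

Call:
{"method": "arm_command", "body": {
  "targets": [
    [[0.02,-0.08,0,0,0,0,0.34],[0.06,-0.24,0,0,0,0,0.34],[0.1,-0.4,0,0,0,0,0.34],[0.1,-0.4,0.5,0,0,0,0.34],[0,-0.4,0.7,0,0,0,0.34],[0,-0.4,0.7,0,0,0,0.34],[0,0,0,0,0,0,0.34],[0,0,0,0,0,0,0.34]]
  ]
}}

```text
t: 17.45
position: [0.5923, -0.1811, 0.1706]
tool_rot: [-0.192, 1.563, 0.194]
wrist_force: [-0.2, 0.8, -0.9]
gripper_width: 0.0299
```

```bash
python3 m.py; python3 - <<'E'
from h import *
S=bot.capture("scene");T=bot.capture("top")
a=cv2.resize(S["pixels"][160:360,120:420],(600,400),interpolation=cv2.INTER_CUBIC)
b=cv2.resize(T["pixels"][200:300,220:320],(200,200));w=cv2.resize(cv2.imread("pics/w_scene.png"),(200,190))
im=np.zeros((400,800,3),np.uint8);im[:,:600]=a;im[:200,600:]=b;im[200:390,600:]=w;cv2.imwrite("pics/final.png",im)
for n in ("squat","spool","flux","tray"):
    for r in bot.regions_of(T,n)[:1]: print(n,round(r["score"],2),ray(T,r["at"],.04).round(3))
E
```

```text
t 17.45 pos [ 0.5923 -0.1811  0.1706] toB [-0.2693 -0.0012] toolx [-0.001  0.001 -1.   ] jaw yaw 14.09 F [-0.2  0.8 -0.9] w 0.03 q [-0.41  0.44  1.53  0.    1.18 -0.65]
top 0.97 B range [-0.1177 -0.0507] [0.0002 0.0222] rect [array([-58.6269, -14.4525]), array([118.1128,  72.2508]), np.float64(0.7302)]
scene 0.7 B range [-0.1364 -0.0763] [-0.0005  0.0232] rect [array([-68.4722, -26.4039]), array([ 99.8032, 135.3059]), np.float64(89.5978)]
top cover rect mm [array([-58.6, -15.1]), array([115.1,  68.1]), np.float64(0.5)] [-116.   -49.5] [-1. 19.]
scene cover rect mm [array([-62.5, -17. ]), array([ 77., 118.]), np.float64(90.0)] [-121.5  -55.5] [-3.5 21.5]
squat 0.75 [0.682 0.064 0.04 ]
spool 0.91 [ 0.72  -0.133  0.04 ]
flux 0.69 [ 0.409 -0.001  0.04 ]
tray 0.76 [ 0.708 -0.057  0.04 ]
```

View pics/final.png

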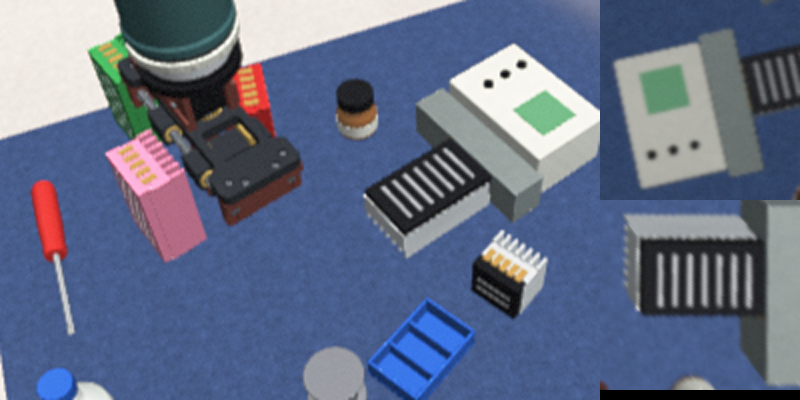

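The module lies cover up, flush against the block at (462,145)–(490,180) and within its ends. The bystanders are where they were, and the arm is clear.

```bash
python3 -c "
from workcell import bot
print(bot.hand_in())"
```

```text
the job is handed in; nothing more can be done
None
```

The module was tipped onto its finned side with the cover up, pushed along the bench to the block, and the job was handed in at about 17.7 s robot time.

- **What went wrong on the way:** The first slide left the module turned about 16°, with only its robot-side corner touching, because one finger missed its edge. I pushed the far side of its heel to square it, then pressed centrally with two fingers until it stopped hard at 22 N.
- **Last checks:** Both cameras agree on the following:
  - The yaw to the block is under 1°.
  - The contact end is at the face within the 2–3 mm that the images resolve.
  - Its sides run from about -50 to +22 mm along the block's ±85 mm.
- **Other objects:** The squat module, spool, flux jar and tray were re-measured within 6 mm of where they started, about the networks' own error. The bottle, screwdriver, steel cup and look-alikes were not re-measured. Those in the final picture look unmoved, but the steel cup is outside it.
- **Clearance:** The gripper finished about 14 cm behind the module and 17 cm above the bench.

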